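# Find the high spot of a disc on a run-out stand

### The arm

A 6-joint arm with a two-finger parallel gripper is mounted at the origin on the work surface. World frame = base frame: x ahead of the robot, y to its left, z up, the work surface at z = 0. Lengths are in m, angles in rad, forces in N, time in s.
With the tool pointing down it reaches from about 0.25 to 0.775 m from the base axis. Payload 4 kg.
Tool frame: the origin (TCP) lies midway between the tips of the shut fingers; the grasp point (between the pads) lies 19 mm behind it; z points along the fingers, y is the direction in which the jaws open and shut (so a half turn about z gives the same grasp; the last joint's range is limited). The gripper opens to 94 mm and grips with 3 to 60 N. Pads are 16 mm wide; open, the fingers measure 119 mm over their backs; the gripper's body (75 mm by 177 mm) begins 78 mm behind the grasp point.
Start: joints at [1.074, 0.087, 1.371, -0, 1.684, -0.103], TCP at [0.211, 0.508, 0.206] pointing down, gripper open.
Joint ranges: [-3.1, 3.1], [-0.76, 2.03], [0.27, 2.55], [-1.08, 4.22], [0.17, 2.65], [-2.57, 2.57]. Speed limits (rad/s): [2.79, 2.79, 3.14, 3.14, 3.14, 3.14].

### API

Orientations are given as [roll, pitch, yaw] about the fixed x, y, z axes, in that order (R = Rz(yaw) Ry(pitch) Rx(roll)).
In Python, from bench import get_obs, snapshot, ticket gives the robot as it stands.
- The arm moves only by the shell command python3 -m creep 'ROWS' [OPENING]. ROWS is JSON, a list that holds one entry, the list of rows, each a list of 4 numbers: the shift along the tool's x, y, z in mm, then the turn about the tool's z in degrees. A call has 1 to 8 rows; each row shifts and turns the commanded pose from where the row before left it, along the tool's axes as they then stand; what a row does not reach is not made up. A row lasts 1/8 s, in which the tool goes at most 62.5 mm and 10.7 degrees, less where a joint would pass 70% of its speed; a pose out of reach is approached as far as the arm can. A call with a gripper value outside its range is refused whole. OPENING is the opening, from 0 (shut) to 1 (fully open), set as the call begins (- or left out, the last holds). The fingers move at their own pace and stop on an object; the grip force is fixed at half the most. Time passes only in rows, so rows that do not move let the fingers close. It gives the time, the measured TCP pose, the force and the opening at its end, in the units of the state.
- get_obs(): the state, without advancing time (a new reading comes with each control period).
- snapshot(name): name is "side" or "top" or "wrist"; returns a dict with "color" (400x640x3 uint8, red, green, blue), "depth" (400x640 float32, m along the optical axis (not along the pixel's ray), 0 where there is no reading), "fx", "fy", "cx", "cy" (pixels), "extrinsics" (4x4, takes a point from world to camera coordinates). Camera axes: x right, y down, z forward; pixel columns grow to the right and rows downward; lengths in m; the calibration is good to about 2 mm. A picture is of the moment at which its call begins.
- ticket.close_job(): hands the job in, once; it reports no verdict.
The state is a dict: "time": time; "joint_positions": joint angles; "qvel": joint speeds; "joint_torque": joint torques, N m; "tool_pos": TCP position; "ee_rot": TCP orientation; "wrist_force": force on the tool from outside, world axes, zero at the start; "wrist_torque": the same for the moment, N m; "width": finger opening in m.
Only numpy, scipy, OpenCV 4.12 (cv2) and the standard library are available. Lean on these libraries where they do the work, as an engineer would, in place of code of your own. Each camera call takes 0.05 s, during which the arm holds its last target. There are 200 camera calls.

### The job

Slide the sprung pointer in by its blue knob until it is fully home against its stop, pressing gently. Then turn the disc by its red crank handle, slowly (never as fast as half a turn a second), to find by feel the one high spot of its rim, where the pointer rubs hardest; leave the disc standing with the top of the high spot right at the pointer, and let go. Leave everything else where it is.

Things in the scene. Friction and masses are not known exactly. Their poses are not given: they have to be found in the camera images.
- axle (a point): Top centre of the brass hub nut of the disc, on its vertical axis, 59 mm above the table. The aluminium disc, 160 mm across, has a cream graduated dial plate on top (168 mm across, top face 53 mm above the table; the nut stands 6 mm higher). It lies level on a grey base plate, 210 x 360 x 15 mm, fixed to the table, that carries the pointer too. This frame turns with the disc.
- disc: The disc. Origin on its axis 28 mm above the table; x axis points at the crank. Its rim (radius 80 mm) has one smooth hump, the high spot: 2 mm high, reaching about 14 degrees either side of its top with equal slopes, hidden under the dial plate. Where it lies relative to the crank differs from run to run. With the pointer home only this hump rubs on the pointer.
- crank_grip (a point): Centre of the red crank handle: an upright round sleeve that spins freely on its pin, 16 mm in diameter, 45 mm high, from 56 to 101 mm above the table (this point is at 78 mm), 55 mm from the disc's axis. It can be taken from above and led round in a circle about the axis without turning the hand.
- spindle (a joint): Angle of the disc and crank, rad, counter-clockwise from above, endless both ways; does not tell where the high spot is. Bearing drag is about 1 N at the crank; it rises by some 4 to 6 N while the hump passes the home pointer. Going up the slope drags more than coming down, alike in both directions, so what is felt turning one way mirrors the other about the top. The disc stays where it is left.
- pointer_knob (a point): Centre of the blue knob on the green pointer slide: upright, round, 18 mm in diameter, 45 mm high, from 47 to 92 mm above the table (this point at 70 mm). The slide moves level, straight from the knob towards the disc's axis; fully home the knob's centre is 135 mm from the axis. It slides with about 11 N of friction, then meets a rigid stop, and stays where it is left.
- stop_block: Two small orange blocks, 10 x 8 x 14 mm, fixed in front of the green slide, which they stop; origin between them, under their centre, 108 mm from the disc's axis. Fully home the slide rests against them. It may press on them with up to 30 N, never more than 40 N.
- pointer_slide (a joint): Travel of the pointer slide, m: 0 fully back, 0.030 fully home towards the disc (pointer next to the rim); it starts back, at 0 to 0.008.
- pointer_guide: Dark steel guide, 50 x 110 x 12 mm, fixed on the base plate; carries the slide and the sprung brass pointer, which aims level at the disc's axis 40 mm above the table and is pressed with about 6 N at the top of the high spot. Origin under its centre, 165 mm from the axis; its -y axis points to the axis.
- slotted_weight: brass slotted weight, 34 mm across, 26 mm high, standing on the stand's base plate beside the pointer slide; origin under its centre
- spare_collar: steel collar ring, 32 mm across, 16 mm high, lying on the stand's base plate on the other side of the pointer slide; origin under its centre
- phone: black phone, 75 x 155 x 9 mm, lying on the table; origin under its centre
- pen: white pen, 130 mm long, 12 mm thick, lying on the table; origin under its centre
- lens_holder: lens in a round black mount on a rod with a heavy 60 mm foot, 120 mm high; origin under the foot's centre
- screw_jar: clear jar with an orange cap, 52 mm across, 60 mm high; origin under its centre
- eraser: brick-red eraser, 45 x 20 x 12 mm; origin under its centre

How it is judged:
On the way, in this order (a step that is already met when the one before it is completed fails the run):
1. the pointer slide is fully home, before the high spot has been brought to it (value of joint pointer_slide above 0.0285 m and contact force between pointer_guide and disc below 1 N), for 0.2 s.
2. the disc has been turned so that the high spot presses on the pointer (contact force between pointer_guide and disc above 3 N), for 0.05 s.
At the end, for the whole second after the job is handed in: The pointer slide is home (within 2 mm), the top of the high spot stands at the pointer (pressing it with more than 4.2 N of the 6 N at the very top: about 7 degrees to either side), and the disc is at rest (value of joint pointer_slide above 0.028 m and contact force between pointer_guide and disc above 4.2 N and velocity of joint spindle between -0.05 and 0.05 rad/s); the robot touches nothing.
It fails at once if the disc is spun faster than half a turn a second (velocity of joint spindle above 3.14 rad/s or velocity of joint spindle below -3.14 rad/s).
It fails at once if the pointer slide is pressed against its stop with more than 40 N (contact force between stop_block and pointer_guide above 40 N).
It fails at once if a bystander is moved by more than 20 mm (distance of any of slotted_weight, spare_collar, phone, pen, lens_holder, screw_jar, eraser from where it was at the start of the episode above 0.02 m).
It also fails if it takes over 72 s, if anything falls off the work surface, if the arm or the gripper's body presses on something with over 40 N, if the wrist force passes 120 N, or if a joint passes its speed limit or range.

## Working session

There is one attempt and no reset: what is moved stays moved. The work goes in short steps, Python scripts to look and compute and a shell command to move; the robot and the scene stay as the last step left them, time stands still between calls to the robot, and variables do not carry over. Pictures are saved under pics/ and viewed, on a budget of 10 in all, crops included, one or two more only if the job needs it, and the job is handed in when it is done.

```bash
mkdir -p pics; ls; python3 - <<'E'
from bench import *
import cv2,numpy as np
for n in("top","side"):
    s=snapshot(n); cv2.imwrite(f"pics/{n}0.png",s["color"][:,:,::-1]); np.savez(f"pics/{n}0.npz",**s)
    print(n,s["fx"],s["cx"],s["cy"],np.round(s["extrinsics"],3).tolist())
print(get_obs())
E
```

```text
pics
top 427.51263022774697 318.3657549806749 197.5112498634515 [[-0.029, -1.0, -0.002, 0.003], [-0.994, 0.029, -0.108, 0.526], [0.108, -0.001, -0.994, 1.281], [0.0, 0.0, 0.0, 1.0]]
side 400.1283183172917 317.66800805591186 197.60098318669245 [[0.839, -0.543, -0.014, -0.421], [-0.372, -0.554, -0.745, 0.263], [0.397, 0.63, -0.667, 0.862], [0.0, 0.0, 0.0, 1.0]]
{'time': 0.1, 'joint_positions': array([ 1.07390462e+00,  8.78692584e-02,  1.37206942e+00, -1.48268275e-05,
        1.68358698e+00, -1.03108477e-01]), 'qvel': array([ 0.00096449, -0.0017831 , -0.00432338, -0.00069169, -0.00083979,
        0.00063925]), 'joint_torque': array([ 1.25537477e-03, -3.41254771e+01, -3.03300405e+01,  7.18740234e-02,
        3.05135746e-02, -9.49340847e-05]), 'tool_pos': array([0.2108097 , 0.50747498, 0.20444478]), 'ee_rot': array([-3.13966840e+00, -1.84298181e-04,  2.74780759e+00]), 'wrist_force': array([-0.84970879, -0.30906699, -0.9048154 ]), 'wrist_torque': array([-0.01519373, -0.0316035 , -0.04225917]), 'width': 0.0938713700875756}
```

View pics/top0.png

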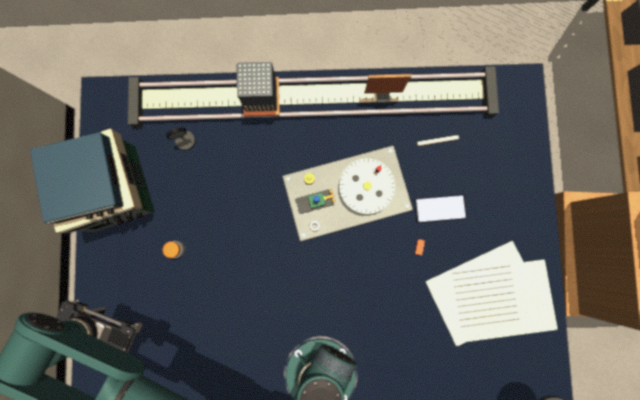

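The top view shows the base plate around (347,193), with the dial at (367,186), the red crank near (378,170) and the blue knob near (317,200). I'll enlarge that area.

```bash
python3 - <<'E'
import cv2,numpy as np
a=cv2.imread("pics/top0.png")[140:245,275:420]
b=cv2.imread("pics/side0.png")
cv2.imwrite("pics/c1.png",cv2.resize(a,None,fx=5.5,fy=5.5,interpolation=cv2.INTER_CUBIC))
E
```

```text
(no output)
```

View pics/c1.png

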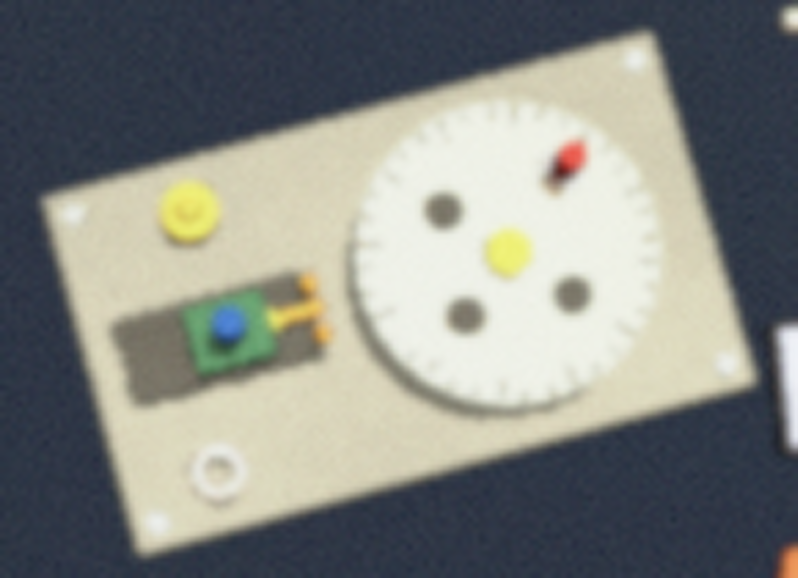

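View pics/side0.png

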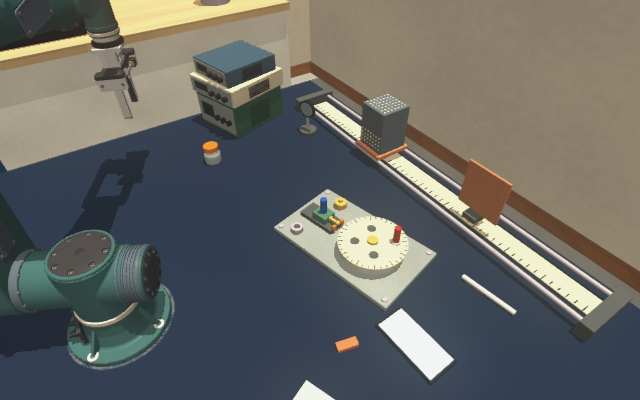

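```bash
cat > h.py <<'E'
import numpy as np
def at_z(s,u,v,z):
    E=s["extrinsics"]; R,t=E[:3,:3],E[:3,3]
    d=R.T@np.array([(u-s["cx"])/s["fx"],(v-s["cy"])/s["fy"],1]); o=-R.T@t
    return o+d*(z-o[2])/d[2]
E
python3 - <<'E'
from h import *
t=dict(np.load("pics/top0.npz")); s=dict(np.load("pics/side0.npz"))
f=lambda x,y:(275+(x+.5)/5.5-.5,140+(y+.5)/5.5-.5)
P={}
for n,p,z in [("nut",(509,252),.059),("dial",(508,253),.053),("cranktop",(574,155),.101),("crankbase",(554,187),.056),("knobtop",(229,318),.092),("brassw",(189,210),.041),("collar",(218,472),.031),("c1",(42,200),.015),("c2",(652,32),.015),("c3",(757,382),.015),("c4",(138,556),.015)]:
    P[n]=at_z(t,*f(*p),z); print(n,np.round(P[n],4))
for n,p,z in [("nut",(373,240),.059),("cranktop",(397.5,227),.101),("knobtop",(323.5,198.5),.092)]:
    print("side",n,np.round(at_z(s,*p,z),4))
n=P["nut"]
for k in("cranktop","crankbase","knobtop"):
    d=P[k]-n; print(k,np.hypot(*d[:2]),np.degrees(np.arctan2(d[1],d[0])))
for a,b in("c1c2","c2c3","c3c4","c4c1") if 0 else [("c1","c2"),("c2","c3"),("c3","c4"),("c4","c1")]:
    d=P[b]-P[a]; print(a,b,np.hypot(*d[:2]),np.degrees(np.arctan2(d[1],d[0])))
E
```

```text
nut [ 0.5551 -0.1595  0.059 ]
dial [ 0.5553 -0.1596  0.053 ]
cranktop [ 0.6002 -0.1911  0.101 ]
crankbase [ 0.5907 -0.186   0.056 ]
knobtop [ 0.5198 -0.0059  0.092 ]
brassw [0.5862 0.0147 0.041 ]
collar [0.4412 0.0028 0.031 ]
c1 [0.5985 0.0982 0.015 ]
c2 [ 0.685  -0.2513  0.015 ]
c3 [ 0.4834 -0.3005  0.015 ]
c4 [0.3965 0.0488 0.015 ]
side nut [ 0.5559 -0.1581  0.059 ]
side cranktop [ 0.601  -0.1858  0.101 ]
side knobtop [ 0.5197 -0.0018  0.092 ]
cranktop 0.055141169940478164 -35.03100984180363
crankbase 0.0443803065309229 -36.66592578659048
knobtop 0.15753740540554248 102.9390374502653
c1 c2 0.36007652566083226 -76.09787125804186
c2 c3 0.20751647696900735 -166.289603925215
c3 c4 0.35998059535470545 103.96273375772097
c4 c1 0.20789694791249191 13.73724070006827
```

```bash
python3 -m creep '[[[0,0,0,10.7],[0,0,0,10.7],[0,0,0,10.7],[0,0,0,10.7],[0,0,0,10.7],[0,0,0,0]]]' 0.5
python3 -m creep '[[[-47.5,14.7,0,0],[-47.5,14.7,0,0],[-47.5,14.7,0,0],[-47.5,14.7,0,0],[-47.5,14.7,0,0],[-47.5,14.7,0,0]]]'
python3 -m creep '[[[-47.5,14.7,0,0],[-47.5,14.7,0,0],[-47.5,14.7,0,0],[-47.5,14.7,0,0],[-47.5,14.7,0,0],[-47.5,14.7,0,0],[0,0,0,0],[0,0,0,0]]]'
```

```text
time: 0.85
tool_pos: [0.2109, 0.5077, 0.2049]
ee_rot: [-3.141, 0.001, 1.816]
wrist_force: [-0.7, 0.3, 0.0]
width: 0.0471
time: 1.6
tool_pos: [0.3658, 0.2511, 0.2054]
ee_rot: [3.141, -0.0, 1.818]
wrist_force: [-0.5, -0.4, -0.2]
width: 0.0468
time: 2.6
tool_pos: [0.5192, -0.0025, 0.2051]
ee_rot: [-3.141, -0.001, 1.816]
wrist_force: [-0.1, -0.3, 0.4]
width: 0.0468
```

```bash
python3 -m creep '[[[0,0,30,0],[0,0,30,0],[0,0,20,0],[0,0,0,0],[0,0,0,0]]]'
python3 - <<'E'
from bench import *
import cv2,numpy as np
for n in ("wrist","side"):
    s=snapshot(n); np.savez(f"pics/{n}1.npz",**s); cv2.imwrite(f"pics/{n}1.png",s["color"][:,:,::-1])
a=cv2.imread("pics/side1.png")[120:300,220:460]; a=cv2.resize(a,None,fx=2,fy=2)
b=cv2.imread("pics/wrist1.png")[:360]; b=cv2.resize(b,(320,180))
w=cv2.resize(cv2.imread("pics/wrist1.png"),(480,300))
cv2.imwrite("pics/j1.png",np.vstack([a[:300],w]) [:600])
E
```

```text
time: 3.22
tool_pos: [0.5199, -0.002, 0.1267]
ee_rot: [3.14, 0.0, 1.816]
wrist_force: [0.5, -0.3, -0.2]
width: 0.0471
```

View pics/j1.png

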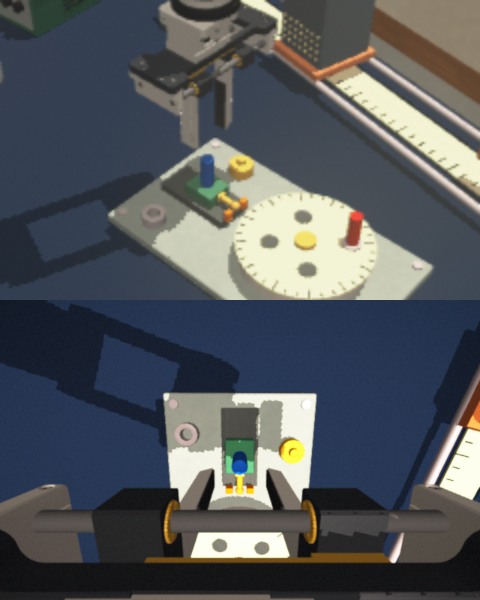

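The knob sits centred between the open fingers (wrist view, knob at (239,164) in the scaled picture), and the plate is square to the tool. I'll get the position along the slide from the wrist calibration.

```bash
python3 - <<'E'
from h import *
s=dict(np.load("pics/wrist1.npz")); c=s["color"].astype(int); d=s["depth"]
m=(c[:,:,2]>100)&(c[:,:,2]>c[:,:,0]*3)&(c[:,:,2]>c[:,:,1]*1.6); m[:150]=0
v,u=np.nonzero(m); print(m.sum(),u.min(),u.max(),v.min(),v.max())
E=s["extrinsics"];R,t=E[:3,:3],E[:3,3]
z=d[v,u]; P=np.stack([(u-s["cx"])/s["fx"]*z,(v-s["cy"])/s["fy"]*z,z],1); W=(P-t)@R
k=W[:,2]>.086; print(k.sum(),W[k].mean(0),W[k].min(0),W[k].max(0), W[:,2].max())
ax=np.array([.5553,-.159]); q=W[k].mean(0)[:2]-ax; print(np.hypot(*q),np.degrees(np.arctan2(q[1],q[0])))
m=(c[:,:,0]>150)&(c[:,:,2]<90)&(c[:,:,1]>140)
v,u=np.nonzero(m&(np.arange(400)[:,None]<240)); print(len(u),at_z(s,u.mean(),v.mean(),.041))
E
```

```text
310 310 329 212 231
310 [ 0.52058159 -0.00286161  0.09354194] [ 0.50511312 -0.01148266  0.08882707] [0.52861489 0.06130744 0.30691848] 0.30691847830367147
0.1599517592797972 102.53614787396032
843 [0.60021004 0.02281567 0.041     ]
```

```bash
python3 -m creep '[[[-1,0,30,0],[0,0,30,0],[0,0,10,0],[0,0,0,0],[0,0,0,0]]]'; python3 -m creep '[[[0,0,0,0],[0,0,0,0],[0,0,0,0],[0,0,0,0]]]' 0;  python3 -m creep '[[[0,0,0,0],[0,0,0,0]]]'
```

```text
time: 3.95
tool_pos: [0.521, -0.0039, 0.0572]
ee_rot: [3.139, 0.001, 1.814]
wrist_force: [0.4, -0.3, -0.4]
width: 0.047
time: 4.45
tool_pos: [0.5197, -0.0038, 0.0557]
ee_rot: [-3.142, 0.0, 1.814]
wrist_force: [-0.1, -1.1, 1.7]
width: 0.0172
time: 4.7
tool_pos: [0.5197, -0.0038, 0.0557]
ee_rot: [-3.141, 0.0, 1.814]
wrist_force: [-1.3, -0.9, 2.8]
width: 0.0171
```

```bash
python3 -m creep '[[[-2.5,0,0,0],[-2.5,0,0,0],[-2.5,0,0,0],[-2.5,0,0,0]]]'; python3 -m creep '[[[-2.5,0,0,0],[-2.5,0,0,0],[-2,0,0,0],[-1,0,0,0]]]';python3 -m creep '[[[-1,0,0,0],[0,0,0,0]]]'
```

```text
time: 5.2
tool_pos: [0.5211, -0.0093, 0.0557]
ee_rot: [-3.141, -0.009, 1.815]
wrist_force: [-3.7, 10.8, 5.7]
width: 0.0176
time: 5.7
tool_pos: [0.523, -0.0171, 0.0557]
ee_rot: [-3.141, -0.009, 1.815]
wrist_force: [-4.5, 10.4, 6.2]
width: 0.0176
time: 5.95
tool_pos: [0.5233, -0.0182, 0.0557]
ee_rot: [-3.141, -0.008, 1.815]
wrist_force: [-5.3, 9.9, 5.4]
width: 0.0173
```

```bash
python3 -m creep '[[[-2,0,0,0],[-2,0,0,0],[-1,0,0,0],[0,0,0,0]]]'; python3 -m creep '[[[-1,0,0,0],[-1,0,0,0],[0,0,0,0]]]';python3 -m creep '[[[-1,0,0,0],[0,0,0,0]]]'
```

```text
time: 6.45
tool_pos: [0.5244, -0.023, 0.0557]
ee_rot: [-3.141, -0.008, 1.815]
wrist_force: [-4.3, 10.4, 6.1]
width: 0.0171
time: 6.82
tool_pos: [0.5249, -0.0249, 0.0557]
ee_rot: [-3.141, -0.008, 1.815]
wrist_force: [-4.9, 10.4, 5.2]
width: 0.0179
time: 7.08
tool_pos: [0.5252, -0.0259, 0.0557]
ee_rot: [-3.141, -0.008, 1.815]
wrist_force: [-4.7, 10.1, 6.1]
width: 0.0177
```

```bash
python3 -m creep '[[[-1,0,0,0],[0,0,0,0]]]'; python3 -m creep '[[[-1,0,0,0],[0,0,0,0]]]';python3 -m creep '[[[-1,0,0,0],[0,0,0,0]]]'
```

```text
time: 7.32
tool_pos: [0.5253, -0.0264, 0.0557]
ee_rot: [-3.141, -0.009, 1.815]
wrist_force: [-5.3, 11.2, 6.5]
width: 0.0178
time: 7.58
tool_pos: [0.5253, -0.0264, 0.0557]
ee_rot: [-3.141, -0.011, 1.816]
wrist_force: [-5.7, 13.0, 6.6]
width: 0.0176
time: 7.82
tool_pos: [0.5253, -0.0265, 0.0557]
ee_rot: [-3.141, -0.013, 1.816]
wrist_force: [-6.3, 15.4, 7.4]
width: 0.0176
```

```bash
python3 -m creep '[[[-1,0,0,0],[0,0,0,0]]]'; python3 -m creep '[[[2,0,0,0],[1,0,0,0],[0,0,0,0]]]';python3 -m creep '[[[0,0,0,0],[0,0,0,0],[0,0,0,0]]]' 0.5;  python3 -m creep '[[[0,0,-30,0],[0,0,-40,0],[0,0,-30,0],[0,0,0,0],[0,0,0,0]]]'
```

```text
time: 8.07
tool_pos: [0.5253, -0.0265, 0.0557]
ee_rot: [-3.141, -0.015, 1.816]
wrist_force: [-6.9, 17.9, 7.9]
width: 0.0174
time: 8.45
tool_pos: [0.5253, -0.0265, 0.0557]
ee_rot: [-3.141, -0.009, 1.816]
wrist_force: [-4.4, 10.6, 5.6]
width: 0.0177
time: 8.82
tool_pos: [0.5266, -0.0314, 0.0553]
ee_rot: [-3.142, 0.0, 1.814]
wrist_force: [-0.5, 0.4, 0.4]
width: 0.0442
time: 9.45
tool_pos: [0.5258, -0.0311, 0.1539]
ee_rot: [-3.14, -0.001, 1.814]
wrist_force: [-0.0, -0.4, -0.9]
width: 0.0473
```

```bash
python3 -m creep '[[[-43,8.7,0,0],[-43,8.7,0,0],[-43,8.7,0,0],[-43,8.7,0,0],[0,0,15,0],[0,0,0,0],[0,0,0,0]]]'
python3 - <<'E'
from bench import *
import cv2,numpy as np
for n in ("wrist","side"):
    s=snapshot(n); np.savez(f"pics/{n}2.npz",**s); cv2.imwrite(f"pics/{n}2.png",s["color"][:,:,::-1])
a=cv2.imread("pics/side2.png")[150:300,260:460]; a=cv2.resize(a,None,fx=2.4,fy=2)
w=cv2.resize(cv2.imread("pics/wrist2.png"),(480,300))
cv2.imwrite("pics/j2.png",np.vstack([a,w]))
E
```

```text
time: 10.32
tool_pos: [0.601, -0.1881, 0.1396]
ee_rot: [-3.14, -0.002, 1.815]
wrist_force: [-0.2, -0.2, 0.5]
width: 0.0472
```

View pics/j2.png

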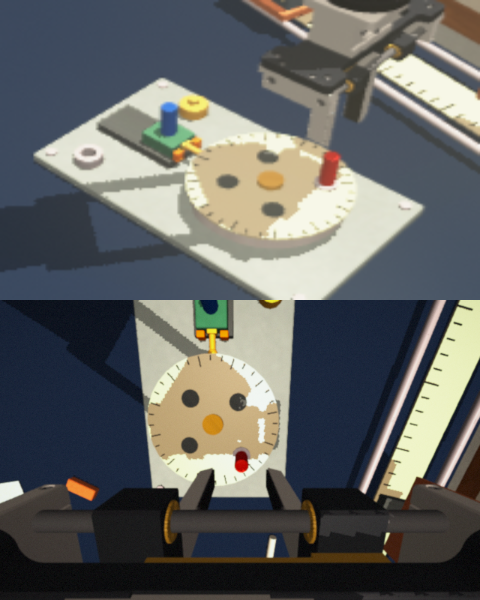

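The pointer is home against the orange blocks (side view, slide at (168,135)). The crank sits between the fingers at (241,463) in the wrist view, so I'll take it now.

```bash
python3 -m creep '[[[0,0,30,0],[0,0,30,0],[0,0,11,0],[0,0,0,0],[0,0,0,0]]]'; python3 -m creep '[[[0,0,0,0],[0,0,0,0],[0,0,0,0],[0,0,0,0]]]' 0;  python3 -m creep '[[[0,0,0,0],[0,0,0,0]]]'
```

```text
time: 11.05
tool_pos: [0.6027, -0.1897, 0.0714]
ee_rot: [3.139, 0.002, 1.814]
wrist_force: [1.1, 0.2, 0.2]
width: 0.0475
time: 11.55
tool_pos: [0.6022, -0.1897, 0.0697]
ee_rot: [3.141, 0.001, 1.814]
wrist_force: [0.9, -0.7, 1.2]
width: 0.0153
time: 11.8
tool_pos: [0.6021, -0.1897, 0.0697]
ee_rot: [3.141, 0.001, 1.814]
wrist_force: [1.8, -1.2, 0.3]
width: 0.0151
```

```bash
cat > rows.py <<'E'
import numpy as np,sys
r,a0,st,n,k=map(float,sys.argv[1:6]); n=int(n);k=int(k)
a=np.radians(a0+st*np.arange(n+1)); p=np.round(r*np.c_[np.cos(a),np.sin(a)],1); d=np.round(np.diff(p,axis=0),1)
for i in range(0,n,k): print(round(a0+st*(i+k)),[[float(x),float(y)] for x,y in d[i:i+k]])
E
python3 rows.py 55 139 4 90 2
```

```text
147 [[-2.4, -3.0], [-2.2, -3.1]]
155 [[-2.0, -3.3], [-1.7, -3.5]]
163 [[-1.5, -3.5], [-1.3, -3.6]]
171 [[-1.0, -3.7], [-0.7, -3.8]]
179 [[-0.5, -3.8], [-0.2, -3.8]]
187 [[0.1, -3.9], [0.3, -3.8]]
195 [[0.6, -3.8], [0.9, -3.7]]
203 [[1.1, -3.7], [1.4, -3.6]]
211 [[1.6, -3.5], [1.9, -3.3]]
219 [[2.0, -3.2], [2.4, -3.1]]
227 [[2.5, -2.9], [2.7, -2.7]]
235 [[2.9, -2.5], [3.1, -2.4]]
243 [[3.2, -2.0], [3.3, -1.9]]
251 [[3.5, -1.6], [3.6, -1.4]]
259 [[3.7, -1.1], [3.7, -0.9]]
267 [[3.8, -0.6], [3.8, -0.3]]
275 [[3.9, -0.1], [3.8, 0.2]]
283 [[3.8, 0.5], [3.8, 0.7]]
291 [[3.7, 1.0], [3.6, 1.3]]
299 [[3.5, 1.5], [3.5, 1.7]]
307 [[3.3, 2.0], [3.1, 2.2]]
315 [[3.0, 2.4], [2.8, 2.6]]
323 [[2.6, 2.8], [2.4, 3.0]]
331 [[2.2, 3.1], [2.0, 3.3]]
339 [[1.7, 3.5], [1.5, 3.5]]
347 [[1.3, 3.6], [1.0, 3.7]]
355 [[0.7, 3.8], [0.5, 3.8]]
363 [[0.2, 3.8], [-0.1, 3.9]]
371 [[-0.3, 3.8], [-0.6, 3.8]]
379 [[-0.9, 3.7], [-1.1, 3.7]]
387 [[-1.4, 3.6], [-1.6, 3.5]]
395 [[-1.9, 3.3], [-2.0, 3.2]]
403 [[-2.4, 3.1], [-2.5, 2.9]]
411 [[-2.7, 2.7], [-2.9, 2.5]]
419 [[-3.1, 2.4], [-3.2, 2.0]]
427 [[-3.3, 1.9], [-3.5, 1.6]]
435 [[-3.6, 1.4], [-3.7, 1.1]]
443 [[-3.7, 0.9], [-3.8, 0.6]]
451 [[-3.8, 0.3], [-3.9, 0.1]]
459 [[-3.8, -0.2], [-3.8, -0.5]]
467 [[-3.8, -0.7], [-3.7, -1.0]]
475 [[-3.6, -1.3], [-3.5, -1.5]]
483 [[-3.5, -1.7], [-3.3, -2.0]]
491 [[-3.1, -2.2], [-3.0, -2.4]]
499 [[-2.8, -2.6], [-2.6, -2.8]]
```

```bash
cat > an.py <<'E'
import re,numpy as np,sys
C=np.array([.5565,-.158]); yw=1.815
if len(sys.argv)>1: C=np.array([float(sys.argv[1]),float(sys.argv[2])])
T=np.array([[np.cos(yw),np.sin(yw)],[np.sin(yw),-np.cos(yw)]])
g=lambda s:[np.array(eval(x)) for x in re.findall(s+r": (\[.*?\])",open("log").read())]
tm=re.findall(r"time: (\S+)",open("log").read())
P=g("tool_pos");F=g("wrist_force"); pts=[]
for t,p,f in zip(tm,P,F):
    q=T@(p[:2]-C); h=T@f[:2]; a=np.arctan2(q[1],q[0]); e=q/np.hypot(*q)
    print(t,"phi %.1f r %.1f  Fr %.1f Ft %.1f Fz %.1f"%(np.degrees(a)%360,1e3*np.hypot(*q),h@e,h@np.array([-e[1],e[0]]),f[2])); pts.append(p[:2])
A=np.array(pts); X=np.c_[2*A,np.ones(len(A))]; s=np.linalg.lstsq(X,(A**2).sum(1),rcond=None)[0]; print("circle fit",s[:2],np.sqrt(s[2]+s[:2]@s[:2]))
E
(python3 -m creep '[[[-2.4,-3.0,0,0],[-2.2,-3.1,0,0]]]'
python3 -m creep '[[[-2.0,-3.3,0,0],[-1.7,-3.5,0,0]]]'
python3 -m creep '[[[-1.5,-3.5,0,0],[-1.3,-3.6,0,0]]]'
python3 -m creep '[[[-1.0,-3.7,0,0],[-0.7,-3.8,0,0]]]'
python3 -m creep '[[[-0.5,-3.8,0,0],[-0.2,-3.8,0,0]]]'
python3 -m creep '[[[0.1,-3.9,0,0],[0.3,-3.8,0,0]]]'
python3 -m creep '[[[0.6,-3.8,0,0],[0.9,-3.7,0,0]]]'
python3 -m creep '[[[1.1,-3.7,0,0],[1.4,-3.6,0,0]]]') >>log; python3 an.py
```

```text
12.05 phi 147.0 r 55.4  Fr 1.9 Ft -1.1 Fz 1.8
12.3 phi 155.2 r 55.2  Fr 1.7 Ft -1.0 Fz 2.3
12.55 phi 163.1 r 55.1  Fr 1.2 Ft -1.4 Fz 2.0
12.8 phi 171.1 r 54.9  Fr 1.0 Ft -1.5 Fz 3.3
13.05 phi 179.0 r 54.8  Fr -1.2 Ft -0.9 Fz 4.1
13.3 phi 186.9 r 54.6  Fr -2.4 Ft -0.9 Fz 4.9
13.55 phi 194.9 r 54.5  Fr -2.6 Ft -1.3 Fz 4.7
13.8 phi 201.7 r 54.4  Fr -2.9 Ft -5.0 Fz 3.2
circle fit [ 0.55746668 -0.15746718] 0.055054377499177895
```

Ft rises near phi 202, so I'll continue with one reading per 4° row.

```bash
(python3 -m creep '[[[1.6,-3.5,0,0]]]'
python3 -m creep '[[[1.9,-3.3,0,0]]]'
python3 -m creep '[[[2.0,-3.2,0,0]]]'
python3 -m creep '[[[2.4,-3.1,0,0]]]'
python3 -m creep '[[[2.5,-2.9,0,0]]]'
python3 -m creep '[[[2.7,-2.7,0,0]]]'
python3 -m creep '[[[2.9,-2.5,0,0]]]'
python3 -m creep '[[[3.1,-2.4,0,0]]]'
python3 -m creep '[[[3.2,-2.0,0,0]]]'
python3 -m creep '[[[3.3,-1.9,0,0]]]'
python3 -m creep '[[[3.5,-1.6,0,0]]]'
python3 -m creep '[[[3.6,-1.4,0,0]]]') >>log; python3 an.py .5575 -.1575
```

```text
12.05 phi 148.1 r 55.0  Fr 1.9 Ft -1.1 Fz 1.8
12.3 phi 156.3 r 55.0  Fr 1.7 Ft -1.0 Fz 2.3
12.55 phi 164.3 r 55.0  Fr 1.2 Ft -1.4 Fz 2.0
12.8 phi 172.2 r 55.0  Fr 0.9 Ft -1.6 Fz 3.3
13.05 phi 180.1 r 55.0  Fr -1.2 Ft -0.9 Fz 4.1
13.3 phi 188.0 r 55.0  Fr -2.4 Ft -0.9 Fz 4.9
13.55 phi 196.0 r 55.0  Fr -2.6 Ft -1.2 Fz 4.7
13.8 phi 202.7 r 55.0  Fr -3.0 Ft -4.9 Fz 3.2
13.92 phi 205.9 r 55.1  Fr -3.5 Ft -6.7 Fz 1.7
14.05 phi 209.5 r 55.1  Fr -2.5 Ft -7.6 Fz 2.5
14.18 phi 213.5 r 55.1  Fr -3.5 Ft -5.8 Fz 1.4
14.3 phi 218.0 r 55.1  Fr -5.0 Ft -4.2 Fz 3.3
14.42 phi 222.9 r 55.1  Fr -4.1 Ft -1.6 Fz 3.8
14.55 phi 227.5 r 55.1  Fr -5.2 Ft -1.5 Fz 4.0
14.68 phi 231.5 r 55.1  Fr -4.9 Ft -0.0 Fz 4.0
14.8 phi 235.5 r 55.1  Fr -4.5 Ft -1.1 Fz 3.1
14.92 phi 239.2 r 55.1  Fr -5.1 Ft -1.5 Fz 3.4
15.05 phi 243.0 r 55.1  Fr -6.8 Ft -0.2 Fz 3.4
15.18 phi 246.9 r 55.0  Fr -4.7 Ft -1.7 Fz 3.1
15.3 phi 250.7 r 55.0  Fr -6.3 Ft -0.8 Fz 3.5
circle fit [ 0.55744614 -0.15755924] 0.054986538320727786
```

The peak is at about 209 going clockwise. Now the reverse pass, for the mirrored profile.

```bash
(python3 -m creep '[[[-3.6,1.4,0,0],[-3.5,1.6,0,0],[-3.3,1.9,0,0],[-3.2,2.0,0,0]]]'
python3 -m creep '[[[-3.1,2.4,0,0]]]'
python3 -m creep '[[[-2.9,2.5,0,0]]]'
python3 -m creep '[[[-2.7,2.7,0,0]]]'
python3 -m creep '[[[-2.5,2.9,0,0]]]'
python3 -m creep '[[[-2.4,3.1,0,0]]]'
python3 -m creep '[[[-2.0,3.2,0,0]]]'
python3 -m creep '[[[-1.9,3.3,0,0]]]'
python3 -m creep '[[[-1.6,3.5,0,0]]]'
python3 -m creep '[[[-1.4,3.6,0,0]]]'
python3 -m creep '[[[-1.1,3.7,0,0]]]'
python3 -m creep '[[[-0.9,3.7,0,0]]]'
python3 -m creep '[[[-0.6,3.8,0,0]]]'
python3 -m creep '[[[-0.3,3.8,0,0]]]') >>log; python3 an.py .5575 -.1575 | tail -15
```

```text
15.8 phi 235.9 r 55.1  Fr -5.1 Ft 0.7 Fz 4.5
15.92 phi 232.0 r 55.1  Fr -5.2 Ft 0.6 Fz 6.3
16.05 phi 228.1 r 55.1  Fr -5.3 Ft -0.2 Fz 5.7
16.18 phi 224.3 r 55.1  Fr -5.3 Ft 0.5 Fz 5.5
16.3 phi 221.1 r 55.1  Fr -4.0 Ft 2.4 Fz 8.1
16.42 phi 218.0 r 55.1  Fr -5.0 Ft 5.5 Fz 8.5
16.55 phi 214.8 r 55.1  Fr -3.9 Ft 6.7 Fz 10.8
16.68 phi 211.2 r 55.1  Fr -4.0 Ft 6.9 Fz 10.7
16.8 phi 207.2 r 55.1  Fr -3.1 Ft 5.8 Fz 10.2
16.92 phi 202.7 r 55.0  Fr -3.9 Ft 4.1 Fz 8.3
17.05 phi 197.8 r 55.0  Fr -3.9 Ft 1.3 Fz 7.4
17.18 phi 193.4 r 55.1  Fr -3.4 Ft 1.8 Fz 7.8
17.3 phi 189.4 r 55.1  Fr -3.1 Ft 0.9 Fz 8.5
17.42 phi 185.5 r 55.1  Fr -2.9 Ft 0.8 Fz 7.4
circle fit [ 0.55743906 -0.15759573] 0.0549632120973358
```

Both crossings and the peaks mirror about phi ≈ 210.5, which I take as the top. I'm bringing it there slowly.

```bash
(python3 -m creep '[[[0.3,-3.8,0,0],[0.6,-3.8,0,0],[0.9,-3.7,0,0],[1.1,-3.7,0,0],[1.4,-3.6,0,0]]]'
python3 -m creep '[[[1.6,-3.5,0,0],[0.9,-1.7,0,0],[0,0,0,0],[0,0,0,0]]]') >>log; python3 an.py .5575 -.1575 | tail -3
```

```text
18.05 phi 203.0 r 55.1  Fr -4.5 Ft -5.6 Fz 2.9
18.55 phi 208.7 r 55.1  Fr -4.5 Ft -4.4 Fz 3.0
circle fit [ 0.5574378  -0.15760529] 0.054955761831770554
```

```bash
(python3 -m creep '[[[0.9,-1.6,0,0],[0,0,0,0],[0,0,0,0]]]') >>log; python3 an.py .5575 -.1575 | tail -2
```

```text
18.92 phi 210.6 r 55.1  Fr -4.4 Ft -4.3 Fz 2.5
circle fit [ 0.55743745 -0.15760726] 0.05495422823216759
```

```bash
(python3 -m creep '[[[0.3,1.0,0,0],[0.3,0.8,0,0],[0,0,0,0]]]') >>log; python3 an.py .5575 -.1575 | tail -2
```

```text
19.3 phi 210.5 r 55.0  Fr -1.1 Ft -1.9 Fz 5.0
circle fit [ 0.55744101 -0.15758696] 0.05497000030559794
```

Forces are nearly zero and phi is still 210.5. Now I'll release to a modest opening and lift clear.

```bash
python3 -m creep '[[[0,0,0,0],[0,0,0,0],[0,0,0,0]]]' 0.5
python3 -m creep '[[[0,0,-25,0],[0,0,-35,0],[0,0,-20,0],[0,0,0,0],[0,0,0,0]]]'
python3 - <<'E'
from bench import *
import cv2,numpy as np
for n in ("wrist","side"):
    s=snapshot(n); np.savez(f"pics/{n}3.npz",**s); cv2.imwrite(f"pics/{n}3.png",s["color"][:,:,::-1])
a=cv2.imread("pics/side3.png")[150:300,260:460]; a=cv2.resize(a,None,fx=2.4,fy=2)
w=cv2.resize(cv2.imread("pics/wrist3.png"),(480,300))
cv2.imwrite("pics/j3.png",np.vstack([a,w]))
from h import at_z
c=s["color"]
s=dict(np.load("pics/wrist3.npz")); c=s["color"].astype(int)
m=(c[:,:,0]>110)&(c[:,:,1]<50)&(c[:,:,2]<50); v,u=np.nonzero(m); print(len(u),u.min(),u.max(),v.min(),v.max())
E
```

```text
time: 19.68
tool_pos: [0.5411, -0.2094, 0.0682]
ee_rot: [-3.139, -0.001, 1.814]
wrist_force: [0.3, 0.5, 0.4]
width: 0.0421
time: 20.3
tool_pos: [0.5415, -0.2093, 0.1479]
ee_rot: [-3.14, -0.002, 1.814]
wrist_force: [0.3, 1.0, 0.4]
width: 0.0467
239 153 371 41 246
```

View pics/j3.png

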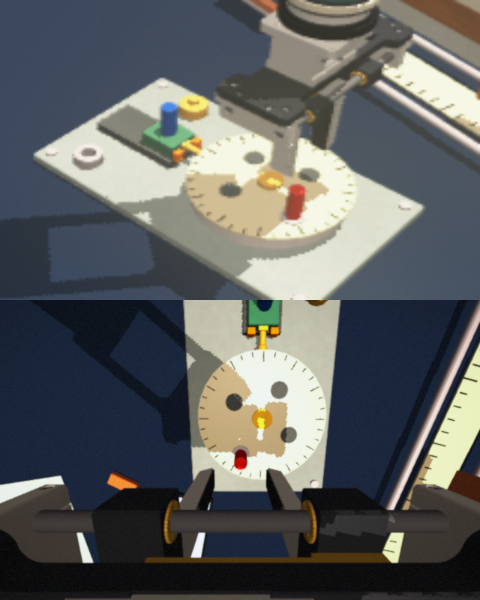

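The slide is still home at the orange blocks, and the crank has been released at (240,461) in the wrist view. I'll check its angle the same way as for the pre-grasp picture, where the angle is known (140°).

```bash
python3 - <<'E'
from h import *
yw=1.815;T=np.array([[np.cos(yw),np.sin(yw)],[np.sin(yw),-np.cos(yw)]])
for k in(2,3):
    s=dict(np.load(f"pics/wrist{k}.npz")); c=s["color"].astype(int)
    m=(c[:,:,0]>150)&(c[:,:,1]<40)&(c[:,:,2]<40); m[:, :280]=0;m[:,360:]=0;m[:190]=0;m[240:]=0
    v,u=np.nonzero(m); p=at_z(s,u.mean(),v.mean(),.101)[:2]
    q=T@(p-[.5575,-.1575]); print(k,len(u),u.mean(),v.mean(),p,1e3*np.hypot(*q),np.degrees(np.arctan2(q[1],q[0]))%360)
E
```

```text
2 207 321.55555555555554 220.3719806763285 [ 0.60352092 -0.18873379] 55.61901183792226 138.15605825412587
3 193 320.4611398963731 217.01554404145077 [ 0.54294864 -0.20966876] 54.16014391585546 209.5771498725681
```

```bash
python3 -c "
from bench import *
o=get_obs(); print(o['time'],o['wrist_force'],o['tool_pos']); print(ticket.close_job())"
```

```text
20.4 [ 0.16625232 -0.46682038 -0.48592207] [ 0.54128725 -0.20914264  0.14750281]
the job is handed in; nothing more can be done
None
```

I slid the pointer home, found the high spot by turning the disc both ways, and left its top at the pointer. I handed the job in at 20.4 s; it reports no verdict.

- **Pointer:** It travelled about 23 mm, then stopped dead against the blocks. The force peaked at about 19 N at the knob, roughly 8 N on the stop after the 11 N of slide friction. The last picture shows the slide still against the orange blocks.
- **High spot:** Turning at about 0.55 rad/s, drag rose from about 1 N to about 7 N. The two directions mirrored about a crank position of 210.5° (measured clockwise from the pointer).
- **Final position:** I stopped at 210.5°, eased the side load to about 2 N and let go. The wrist camera then put the crank at 209.6°. Before the grasp, the same camera method read about 2° below the arm's own angle (138.2° against about 140°), so this agrees within its error and is well inside the 7° allowed.
- **At hand-in:** The gripper was clear, 148 mm above the table, with wrist force near zero. In the last picture the weight and collar look unmoved. I did not measure the other bystanders again, and the arm never went near them at low height.

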